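# Tag out the bench polisher and hold its guard open

## Robot

A 6-joint arm with a two-finger parallel gripper is mounted at the origin on a cart in front of the work surface, level with it; the furniture and walls round the work are solid. World frame = base frame: x ahead of the robot, y to its left, z up, the work surface at z = 0. Lengths are in m, angles in rad, forces in N, time in s.
With the tool pointing down it reaches from about 0.375 to 0.9 m from the base axis. Payload 3.1 kg.
Tool frame: the origin (TCP) lies at the very end of the fingers, on their centre line; the grasp point (between the pads) lies 19 mm behind it; z points along the fingers, y is the line along which they close (so a half turn about z gives the same grasp; the last joint's range is limited). The gripper opens to 85 mm and grips with 20 to 120 N. Pads are 22 mm wide; open, the fingers measure 114 mm over their backs; the gripper's body (76 mm by 85 mm) begins 54 mm behind the grasp point. The pads swing forward as they close: fully open they stand 13 mm farther back than shut.
Start: joints at [-1.44, 0.527, 1.433, -0, 1.181, -0.178], TCP at [0.19, -0.595, 0.231] pointing down, gripper open.
Joint ranges: [-3.08, 3.08], [-0.75, 2.2], [0.22, 2.44], [-1.43, 4.57], [0, 2.65], [-2.85, 2.85]. Speed limits (rad/s): [2.79, 2.79, 3.14, 3.14, 3.14, 3.14].

## Interface

Orientations are given as a unit quaternion [x, y, z, w].
In Python, from station import sense, snapshot, camera_params, sign_off gives the robot as it stands.
- The arm moves only by the shell command python3 -m handwheel 'ROWS' [OPENING] [FORCE]. ROWS is JSON, a list that holds one entry, the list of rows, each a list of 4 numbers: the shift along the tool's x, y, z in units of 25 mm (1.0 is 25 mm), then the turn about the tool's z in units of 6 degrees (1.0 is 6 degrees). A call has 1 to 20 rows; each row shifts and turns the commanded pose from where the row before left it, along the tool's axes as they then stand; what a row does not reach is not made up. A row lasts 1/8 s, in which the tool goes at most 62.5 mm and 10.7 degrees, less where a joint would pass 70% of its speed; a pose out of reach is approached as far as the arm can. A call is refused whole if a number of a shift passes 1 or a number of a turn 1, either way. A call with a gripper value outside its range is refused whole. OPENING is the finger opening in mm, from 0 to 85.4, set as the call begins (- or left out, the last holds). The fingers move at their own pace and stop on an object; FORCE is the grip in N (left out, the last holds). Time passes only in rows, so rows that do not move let the fingers close. It gives the time, the measured TCP pose, the force, the opening and the grip force at its end, in the units of the state.
- sense(): the state, without advancing time (a new reading comes with each control period).
- snapshot(name): name is "scene" or "top" or "wrist"; returns (picture, depth): 384x512x3 uint8, red, green, blue; 384x512 float32, m along the optical axis (not along the pixel's ray), 0 where there is no reading.
- camera_params(name): a dict with "mtx" (3x3 intrinsics, pixels), "extrinsics" (4x4, takes a point from camera to world coordinates); the wrist camera has in their place "hand_eye" (4x4, takes a point from camera to tool coordinates, whose origin is the TCP and whose axes are the flange's). Camera axes: x right, y up, looking along -z (the intrinsics and any distortion apply to the point x, -y, -z); pixel columns grow to the right and rows downward; lengths in m; the calibration is good to about 2 mm. A picture is of the moment at which its call begins: read the wrist's pose just before it. camera_params takes no time and is no camera call.
- sign_off(): hands the job in; it is judged then, once.
The state is a dict: "t": time; "q": joint angles; "qd": joint speeds; "tau": joint torques, N m; "tcp_pos": TCP position; "tool_rot": TCP orientation; "force": force on the tool from outside, world axes, zero at the start; "ft_torque": the same for the moment, N m; "finger_gap": opening from 0.0 (shut) to 1.0 (fully open); "gripper_force": force on a finger pad.
Only numpy, scipy, OpenCV 4.12 (cv2) and the standard library are available. Lean on these libraries where they do the work, as an engineer would, in place of code of your own. Each camera call takes 0.05 s, during which the arm holds its last target. There are 200 camera calls.

## Task

I want to set the switch at the hinge of the bench polisher's guard. First take the red tag out of the wooden stand, hook it over the polisher's front rail at the open end, slide it along under the little hood until it hangs in front of the green start button and hides it, and let go of it; the guard stays shut until then. Then take the guard by its black ball knob, lift it 50 degrees from shut and keep holding it there without moving: it falls shut by itself, so finish with the guard still in your grip, the red tag still hanging before the button, and the yellow tag, the spanner and the loose bushing left where they are.

Things in the scene. Friction and masses are not known exactly. Their poses are not given: they have to be found in the camera images.
- polisher: Bench polisher, fixed, place and yaw vary. Grey cabinet 170 (x) x 260 (y) x 115 mm high; origin on the table under its centre; x to its back, y to its left as seen from the robot, z up. Front panel at x = -85 mm; red mushroom stop on it at y = -90, z = 55 mm, proud by 23 mm. On top: at the left (y > 20 mm, x > -40 mm) a blue motor up to z = 213 mm, at the right the guard.
- rail_open (a point): Point on the rail's axis in its open part (polisher x = -119, y = 0, z = 95 mm), axes as the polisher's. Steel rail, 10 mm in diameter, level along y from y = -47 to +119 mm, carried at both ends by bars running back to the panel; 29 mm free between rail and panel. The tag can be lowered over it with its centre at y = -15 to +18 mm.
- rail_mark (a point): Point on the rail's axis in front of the start button, under the hood (polisher x = -119, y = +82, z = 95 mm), axes as the polisher's. With its hook here the tag hides the button.
- start_button (a point): Centre of the green start button on the panel, 20 mm across, proud by 7 mm (polisher x = -85, y = +82, z = 58 mm).
- hood (a point): Middle of the front edge of the flat grey hood over the left part of the rail (polisher x = -125, y = +83, z = 115 mm). It spans y = +46 to +120 mm, underside at z = 112, top at 115 mm: no hook can be lowered over the rail there, but a hung tag slides along beneath it with 7 mm to spare.
- red_tag: Red rigid hook tag, 60 g, upright in a slot of the stand. Origin: centre of the underside of its plate, 6 (x) x 44 (y) x 70 mm (z). At its top a bridge 22 mm wide (z = 70 to 75 mm) runs forward (-x) to a 4 mm lip (x = -19 to -23, down to z = 52 mm): a mouth 16 mm wide, open below, that goes over the rail, plate behind the rail, lip before it. It hangs upright to some 5 degrees.
- red_tag_hook (a point): Middle of the red tag's mouth, where the rail's axis lies when it hangs (tag x = -11, y = 0, z = 65 mm; the bridge's underside is 5 mm above it); axes as the tag's.
- red_tag_fin (a point): Point to pinch on the red tag's grip fin (tag x = -41, y = 0, z = 60 mm); axes as the tag's. The fin sticks out forward from the lip, 10 mm thick (y), x = -23 to -53, z = 48 to 72 mm: pinch it across y from above.
- yellow_tag: Yellow hook tag of the same shape and size in the other slot of the stand (the two may be swapped); leave it there.
- tag_stand: Wooden block 56 (x) x 150 (y) x 30 mm high, fixed, place and yaw vary; origin under its centre. Two slots, 8 x 47 mm and 22 mm deep, at x = 8, y = -37 and +37 mm hold the tags upright with 1 mm of play, fins pointing to the stand's -x. Lift a tag straight up to free it.
- guard (a joint): Guard angle, rad: 0 shut, 0.873 is 50 degrees, stop at 1.40. Yellow cheeks and front strip, clear window, hinged along the polisher's y at the back; the front rises and goes back as it opens. Its weight (about 0.4 kg) and a weak spring (0.2 N m per rad) always close it: 1.5 to 2.5 N at the knob hold it.
- guard_hinge (a point): Point on the guard's hinge axis level with the knob (polisher x = +75, y = -90, z = 127 mm); axes as the polisher's, the hinge axis is its y.
- guard_knob (a point): Centre of the black ball knob, 28 mm across, on a stem before the guard's front strip. Shut: 190 mm before (-x) and 12 mm above the hinge axis; at 50 degrees 113 mm before and 153 mm above it. Pinched across the polisher's y from above with upright fingers, it turns between the pads as the guard opens.
- spanner: Steel spanner, 166 mm long, lying on the table near the robot; leave it.
- spare_bushing: Loose steel bushing, 21 mm across and 27 mm high, standing on the table at the right; leave it.

How it is judged:
By the outcome, as a careful person would: the job done as asked, in the order asked, and still so for the second after the job is handed in, while the arm keeps its last pose, push and grip.
It also fails if it takes over 67 s, if anything falls off the work surface, if the arm or the gripper's body presses on something with over 40 N, if the wrist force passes 120 N, or if a joint passes its speed limit or range.

## Working session

There is one attempt and no reset: what is moved stays moved. The work goes in short steps, Python scripts to look and compute and a shell command to move; the robot and the scene stay as the last step left them, time stands still between calls to the robot, and variables do not carry over. Pictures are saved under pics/ and viewed, at most 10 in all, crops included, and the job is handed in when it is done.

```bash
mkdir -p pics; ls; cat > h.py <<'E'
import numpy as np,cv2
from station import sense,snapshot,camera_params
def cloud(name):
    s=sense(); im,d=snapshot(name); c=camera_params(name); K=np.array(c["mtx"])
    v,u=np.mgrid[0:384,0:512]
    x=(u-K[0,2])/K[0,0]*d; y=(v-K[1,2])/K[1,1]*d
    P=np.stack([x,-y,-d],-1)
    E=np.array(c["extrinsics"])
    W=P@E[:3,:3].T+E[:3,3]; W[d==0]=np.nan
    return im,d,W
E
python3 - <<'E'
from h import *
s=sense(); print(s)
for n in("scene","top"):
    im,d,W=cloud(n); c=camera_params(n); print(n,{k:np.round(v,3).tolist() if not isinstance(v,str) else v for k,v in c.items()})
    np.savez(f"{n}.npz",im=im,d=d,W=W)
    cv2.imwrite(f"pics/{n}0.png",im[...,::-1])
print(camera_params("wrist"))
E
```

```text
pics
{'t': 0.0, 'q': array([-1.44051363e+00,  5.28452593e-01,  1.43393876e+00, -1.36605773e-05,
        1.18141550e+00, -1.78497228e-01]), 'qd': array([-0.00128466,  0.00057755,  0.00135686,  0.0010459 ,  0.00051125,
       -0.00108536]), 'tau': array([-9.66424923e-04, -4.42345190e+01, -1.78025222e+01, -3.29736513e-04,
        8.54531187e-03, -1.17690894e-05]), 'tcp_pos': array([ 0.18986363, -0.59468618,  0.23033038]), 'tool_rot': array([ 9.88104519e-01,  1.53779822e-01,  2.03721813e-05, -1.10692667e-03]), 'force': array([ 0.87576182, -0.90565014,  0.13452057]), 'ft_torque': array([0.01139647, 0.03607262, 0.03649123]), 'gripper_force': 0.0, 'finger_gap': 1.0023857333538164}
scene {'mtx': [[489.774, 0.0, 250.506], [0.0, 489.774, 191.184], [0.0, 0.0, 1.0]], 'extrinsics': [[0.546, -0.601, 0.583, 1.277], [0.837, 0.4, -0.372, -0.691], [-0.01, 0.692, 0.722, 0.989], [0.0, 0.0, 0.0, 1.0]]}
top {'mtx': [[393.68, 0.0, 248.118], [0.0, 393.68, 185.646], [0.0, 0.0, 1.0]], 'extrinsics': [[0.021, 0.985, -0.17, 0.404], [-1.0, 0.025, 0.019, -0.213], [0.023, 0.169, 0.985, 0.935], [0.0, 0.0, 0.0, 1.0]]}
{'mtx': array([[291.3645423 ,   0.        , 253.35156841],
       [  0.        , 291.3645423 , 188.93096724],
       [  0.        ,   0.        ,   1.        ]]), 'hand_eye': array([[-4.10905848e-04,  9.65137758e-01,  2.61742125e-01,
         6.61281259e-02],
       [ 9.99999753e-01,  2.47409549e-04,  6.57599342e-04,
         3.45757175e-04],
       [ 5.69916454e-04,  2.61742330e-01, -9.65137621e-01,
        -1.42228252e-01],
       [ 0.00000000e+00,  0.00000000e+00,  0.00000000e+00,
         1.00000000e+00]])}
```

View pics/top0.png

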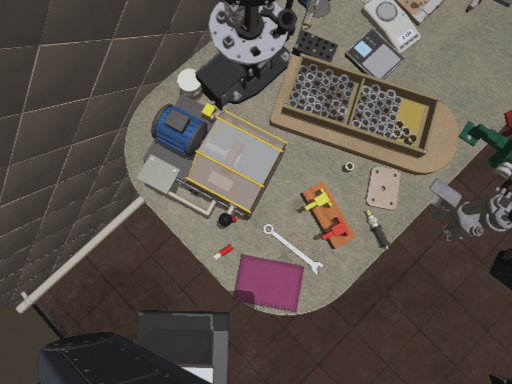

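View pics/scene0.png

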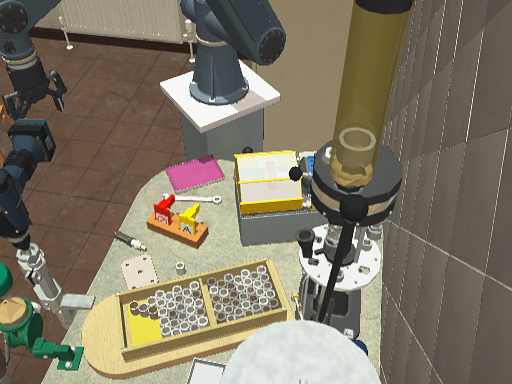

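The top view shows the stand at about (327,215), with the red tag at (333,232) in its right-hand slot and the yellow at (317,203). The polisher is at about (215,165), hood at (160,173), rail around (195,202), black knob at (226,220), spanner at (292,248) and bushing at (348,167). Next I'll measure.

```bash
python3 - <<'E'
from h import *
Z=np.load("top.npz"); im,W=Z["im"],Z["W"]; hsv=cv2.cvtColor(im,cv2.COLOR_RGB2HSV).astype(int)
H,S,V=hsv[...,0],hsv[...,1],hsv[...,2]
vv,uu=np.mgrid[0:384,0:512]
def box(u0,u1,v0,v1): return (uu>=u0)&(uu<=u1)&(vv>=v0)&(vv<=v1)
def show(n,m):
    P=W[m]; P=P[~np.isnan(P[:,0])]; r=cv2.minAreaRect((P[:,:2]*1000).astype(np.float32))
    print(n,len(P),"med",np.round(np.median(P,0),4),"z",np.round(np.percentile(P[:,2],[2,50,98]),4),"rect",np.round(r[0],1),np.round(r[1],1),round(r[2],1)); return P
b=box(295,365,175,255)
show("stand top",b&(S>120)&(H>6)&(H<18)&(abs(W[...,2]-.030)<.006))
red=b&(S>150)&((H<4)|(H>174))&(W[...,2]>.035); show("red",red)
show("red hi",red&(W[...,2]>.075))
yel=b&(S>150)&(H>22)&(H<35)&(W[...,2]>.035);show("yel",yel)
k=box(212,240,205,232)&(V<60)&(W[...,2]>.1); P=show("knob",k)
from scipy.optimize import least_squares
f=least_squares(lambda c:np.linalg.norm(P-c,axis=1)-.014,P.mean(0)-[0,0,.01],loss="soft_l1",f_scale=.002);print("knob fit",f.x,np.abs(f.fun).mean())
h=box(130,185,145,200)&(abs(W[...,2]-.115)<.008)&(S<60);show("hood+cab",h)
show("motor",box(145,215,95,160)&(H>100)&(H<125)&(S>120))
g=box(180,295,105,215)&(S>120)&(H>20)&(H<35)&(W[...,2]>.12);show("guard yel",g)
rl=box(165,222,175,220)&(S<60)&(abs(W[...,2]-.098)<.006); show("rail",rl)
cv2.imwrite("pics/topcrop.png",cv2.resize(im[95:255,125:365][...,::-1],None,fx=3.3,fy=3.3,interpolation=cv2.INTER_CUBIC))
E
```

```text
stand top 1049 med [ 0.4961 -0.4172  0.03  ] z [0.0262 0.03   0.0332] rect [ 497.8 -417.9] [148.7  56.1] 30.1
red 226 med [ 0.458  -0.4257  0.0799] z [0.0594 0.0799 0.085 ] rect [ 462.9 -417.7] [39.5 56.7] 11.7
red hi 191 med [ 0.4582 -0.4261  0.0809] z [0.0751 0.0809 0.0853] rect [ 463.6 -418.3] [37.8 55.6] 11.0
yel 43 med [ 0.5165 -0.3778  0.0752] z [0.0621 0.0752 0.0839] rect [ 517.3 -380.5] [40.9 53.9] 31.3
knob 132 med [ 0.4703 -0.1835  0.1493] z [0.1396 0.1493 0.1544] rect [ 479.6 -187.3] [26.2 45.3] 65.7
knob fit [ 0.47139048 -0.18390103  0.13889309] 0.0012148015860679105
hood+cab 1613 med [ 0.5799 -0.0465  0.1149] z [0.1121 0.1149 0.1179] rect [578.6 -50.8] [103.4  92.1] 65.2
motor 941 med [ 0.6341 -0.0813  0.1888] z [0.1555 0.1888 0.1985] rect [648.8 -84.4] [72.3 75.3] 63.1
guard yel 662 med [ 0.6012 -0.1815  0.1634] z [0.1305 0.1634 0.2049] rect [ 599.8 -184.6] [192.  165.7] 62.7
rail 348 med [ 0.5108 -0.117   0.099 ] z [0.0937 0.099  0.1032] rect [ 518.3 -115.1] [113.9  39.7] 62.9
```

View pics/topcrop.png

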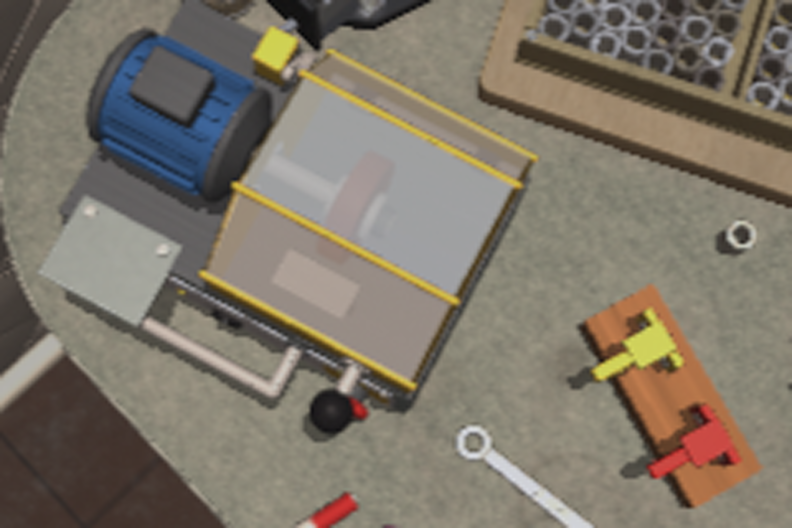

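The crop confirms the layout: the rail runs from (145,325) to (270,390) in crop pixels, knob at (330,410), and red fin tip at (655,468). I'll refine the yaws and compute targets.

```bash
python3 - <<'E'
from h import *
from scipy.optimize import least_squares
Z=np.load("top.npz"); im,W=Z["im"],Z["W"]; hsv=cv2.cvtColor(im,cv2.COLOR_RGB2HSV).astype(int)
H,S,V=hsv[...,0],hsv[...,1],hsv[...,2]; vv,uu=np.mgrid[0:384,0:512]
kn=np.array([.4714,-.1839])
def R(a): return np.array([[np.cos(a),-np.sin(a)],[np.sin(a),np.cos(a)]])
a=np.radians(-27)
for it in range(4):
    o=kn-R(a)@[-.115,-.09]
    L=(W[...,:2]-o)@R(a)   # polisher coords
    m=(abs(L[...,0]+.119)<.012)&(L[...,1]>-.03)&(L[...,1]<.035)&(abs(W[...,2]-.098)<.006)
    c=cv2.fitLine((W[m][:,:2]).astype(np.float32),cv2.DIST_HUBER,0,.001,.001).ravel()
    a=np.arctan2(c[1],c[0]); a=(a if a>0 else a+np.pi)-np.pi/2
    print("rail yaw",np.degrees(a),m.sum(),"offset x",np.median(L[m][:,0]),"z",np.percentile(W[m][:,2],[50,90]))
hm=(abs(W[...,2]-.115)<.006)&(L[...,1]>.03)&(L[...,1]<.135)&(L[...,0]<-.055)&(L[...,0]>-.14)&(S<60)
r=cv2.minAreaRect((W[hm][:,:2]*1000).astype(np.float32));print("hood",r)
print("hood pol. x,y pct",np.percentile(L[hm],[1,50,99],axis=0))
# guard strip front: yellow
g=(uu>180)&(uu<295)&(vv>105)&(vv<215)&(S>120)&(H>20)&(H<35)&(W[...,2]>.12)&(L[...,0]<-.06)
c=cv2.fitLine((W[g][:,:2]).astype(np.float32),cv2.DIST_HUBER,0,.001,.001).ravel();print("strip yaw",np.degrees(np.arctan2(c[1],c[0]))%180-90, "y range",np.percentile(L[g][:,1],[1,99]))
P=lambda x,y:np.round(o+R(a)@[x,y],4)
print("origin",o,"rail_open",P(-.119,0),"mark",P(-.119,.082))
# tag: yaw/pos fit on red
b=(uu>295)&(uu<365)&(vv>195)&(vv<255)&(S>150)&((H<4)|(H>174))&(W[...,2]>.07)
Q=W[b][:,:2]
def sd(p,x0,x1,y0,y1):
    cx,cy=(x0+x1)/2,(y0+y1)/2; d=np.abs(p-[cx,cy])-[(x1-x0)/2,(y1-y0)/2]
    return np.linalg.norm(np.maximum(d,0),axis=1)+np.minimum(d.max(1),0)
def f(p):
    l=(Q-p[:2])@R(p[2])
    s=np.minimum(np.minimum(sd(l,-.003,.003,-.022,.022),sd(l,-.023,.0,-.011,.011)),sd(l,-.053,-.02,-.005,.005))
    return np.maximum(s,0)
from scipy.spatial import cKDTree
gx=np.array([[x,y] for x in np.arange(-.053,.0031,.001) for y in np.arange(-.022,.0221,.001)])
T=gx[(sd(gx,-.003,.003,-.022,.022)<=0)|(sd(gx,-.023,0,-.011,.011)<=0)|(sd(gx,-.053,-.02,-.005,.005)<=0)]
def full(p):
    d,_=cKDTree(Q).query(T@R(p[2]).T+p[:2]); return np.r_[f(p),d[::3]*.5]
s=least_squares(full,[.4698,-.4433,np.radians(-60)],loss="soft_l1",f_scale=.001,diff_step=1e-3)
p=s.x; print("tag",p[:2],np.degrees(p[2]),np.abs(s.fun).mean(),len(Q),"fin",p[:2]+R(p[2])@[-.041,0])
E
```

```text
rail yaw -26.984526 144 offset x -0.1195388828503225 z [0.09856655 0.10086234]
rail yaw -26.984526 144 offset x -0.11951524468982949 z [0.09856655 0.10086234]
rail yaw -26.984526 144 offset x -0.11951524468982949 z [0.09856655 0.10086234]
rail yaw -26.984526 144 offset x -0.11951524468982949 z [0.09856655 0.10086234]
hood ((570.4973754882812, -43.738548278808594), (99.10066986083984, 70.5274887084961), 63.02814483642578)
hood pol. x,y pct [[-0.12484112  0.03195084]
 [-0.08574454  0.08117207]
 [-0.05570615  0.1273457 ]]
strip yaw -26.83358 y range [-0.12597907  0.01619502]
origin [ 0.61471733 -0.15587962] rail_open [ 0.5087 -0.1019] mark [ 0.5459 -0.0288]
tag [ 0.4681053  -0.43837257] -59.744090593419536 0.0003048579563395432 209 fin [ 0.44744691 -0.40295745]
```

```bash
python3 -m handwheel '[[[0,0,0,-1],[0,0,0,-1],[0,0,0,-1],[0,0,0,-1],[0,0,0,-1],[0,0,0,-1],[0,0,0,-1],[0,0,0,-1],[0,0,0,-1],[0,0,0,-1],[0,0,0,-1],[0,0,0,-1],[0,0,0,-1],[0,0,0,-1],[0,0,0,-1],[0,0,0,-1],[0,0,0,-1],[0,0,0,-0.07]]]' 60 30
python3 -m handwheel '[[[0.1,0.85,0,0],[0.1,0.85,0,0],[0.1,0.85,0,0],[0.1,0.85,0,0],[0.1,0.85,0,0],[0.1,0.85,0,0],[0.1,0.85,0,0],[0.1,0.85,0,0],[0.1,0.85,0,0],[0.1,0.85,0,0],[0.1,0.85,0,0],[0.1,0.85,0,0],[0.1,0.85,0,0],[0.1,0.85,0,0],[0.1,0.85,0,0],[0,0,0,0],[0,0,0,0]]]'
cat >> h.py <<'E'
from scipy.spatial.transform import Rotation as Ro
def wrist():
    s=sense(); im,d=snapshot("wrist"); c=camera_params("wrist"); K=c["mtx"]; E=c["hand_eye"]
    v,u=np.mgrid[0:384,0:512]
    P=np.stack([(u-K[0,2])/K[0,0]*d,-(v-K[1,2])/K[1,1]*d,-d],-1)
    T=P@E[:3,:3].T+E[:3,3]; T[d==0]=np.nan
    W=T@Ro.from_quat(s["tool_rot"]).as_matrix().T+s["tcp_pos"]
    return s,im,d,T,W
def yaw(s): x=Ro.from_quat(s["tool_rot"]).as_matrix()[:,0]; return np.degrees(np.arctan2(x[1],x[0]))
E
python3 - <<'E'
from h import *
s,im,d,T,W=wrist(); print(s["tcp_pos"],yaw(s),s["t"])
np.savez("w1.npz",im=im,d=d,T=T,W=W); cv2.imwrite("pics/w1.png",im[...,::-1])
hsv=cv2.cvtColor(im,cv2.COLOR_RGB2HSV).astype(int);H,S=hsv[...,0],hsv[...,1]
b=(S>150)&((H<4)|(H>174))&(W[...,2]>.072)&(W[...,2]<.095)
Q=W[b]; print(len(Q),np.median(Q,0)); r=cv2.minAreaRect((Q[:,:2]*1000).astype(np.float32));print(r)
t=T[b]; print("tool x,y pct",np.percentile(t[:,:2],[1,5,50,95,99],axis=0))
E
```

```text
t: 2.35
tcp_pos: [0.1899, -0.5951, 0.2308]
tool_rot: [0.499, 0.866, 0.0, -0.0]
force: [0.1, 0.1, -0.3]
finger_gap: 0.706
gripper_force: 0.0
t: 4.47
tcp_pos: [0.4468, -0.4032, 0.2313]
tool_rot: [0.499, 0.867, -0.0, -0.0]
force: [-0.2, -1.0, -0.1]
finger_gap: 0.704
gripper_force: 0.0
[ 0.44679141 -0.40319477  0.2312806 ] 120.12965364241533 4.475
862 [ 0.45534634 -0.42457517  0.08020609]
((452.8995361328125, -415.64483642578125), (41.96253967285156, 55.428165435791016), 29.752365112304688)
tool x,y pct [[-0.04118397 -0.02090711]
 [-0.04010635 -0.01452609]
 [-0.02410842 -0.00151045]
 [ 0.00885075  0.01242553]
 [ 0.01296322  0.01815676]]
```

View pics/w1.png

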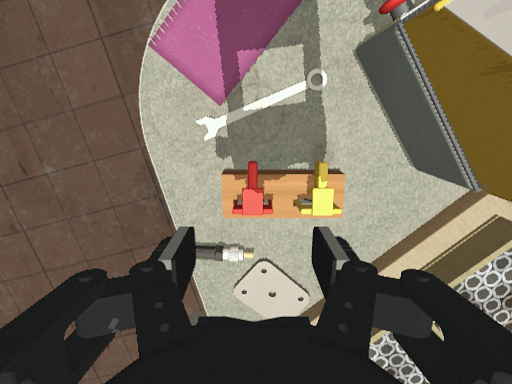

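The wrist view shows the red tag between the fingers, bridge at (252,200) and fin up to (253,163). It lies within 2 mm of the expected point, so I'll lower and grip.

```bash
python3 -m handwheel '[[[0.04,-0.02,0.8,0],[0,0,0.9,0],[0,0,0.9,0],[0,0,0.9,0],[0,0,0.9,0],[0,0,0.9,0],[0,0,0.8,0],[0,0,0.6,0],[0,0,0.4,0],[0,0,0.2,0],[0,0,0,0],[0,0,0,0]]]'
python3 -m handwheel '[[[0,0,0,0],[0,0,0,0],[0,0,0,0],[0,0,0,0],[0,0,0,0],[0,0,0,0],[0,0,0,0],[0,0,0,0]]]' 0 40
```

```text
t: 6.02
tcp_pos: [0.4463, -0.4028, 0.0494]
tool_rot: [0.499, 0.867, -0.0, 0.001]
force: [0.3, -0.6, -0.4]
finger_gap: 0.705
gripper_force: 0.0
t: 7.02
tcp_pos: [0.446, -0.4025, 0.049]
tool_rot: [0.499, 0.867, -0.0, 0.0]
force: [0.3, 0.1, 3.5]
finger_gap: 0.109
gripper_force: 42.1
```

```bash
python3 -m handwheel '[[[0,0,-0.2,0],[0,0,-0.4,0],[0,0,-0.5,0],[0,0,-0.6,0],[0,0,-0.8,0],[0,0,-0.9,0],[0,0,-0.9,0],[0,0,-0.9,0],[0,0,-0.9,0],[0,0,-0.9,0],[0,0,-0.6,0],[0,0,0,0],[0,0,0,0]]]'
python3 - <<'E'
from h import *
s,im,d,T,W=wrist(); print(s["tcp_pos"],yaw(s),s["t"])
np.savez("w2.npz",im=im,d=d,T=T,W=W); cv2.imwrite("pics/w2.png",im[...,::-1])
hsv=cv2.cvtColor(im,cv2.COLOR_RGB2HSV).astype(int);H,S=hsv[...,0],hsv[...,1]
vv,uu=np.mgrid[0:384,0:512]
b=(S>150)&((H<4)|(H>174))&(abs(T[...,1])<.035)&(T[...,2]<-.02)&(T[...,2]>-.05)&(abs(T[...,0])<.06)
t=T[b]; print(len(t),"tool pct",np.percentile(t,[1,5,50,95,99],axis=0))
for n,a,e in(("bridge",-.036,-.02),("fin",-.012,.01)):
    q=t[(t[:,0]>a)&(t[:,0]<e)]
    if len(q): print(n,len(q),np.median(q,0),np.percentile(q[:,1],[2,98]))
E
```

```text
t: 8.65
tcp_pos: [0.4455, -0.4019, 0.2382]
tool_rot: [0.499, 0.867, 0.0, -0.001]
force: [-0.5, 0.1, -0.8]
finger_gap: 0.104
gripper_force: 41.7
[ 0.44554075 -0.40191492  0.23816598] 120.11195953974445 8.65
2082 tool pct [[-0.02404764 -0.00681245 -0.03257085]
 [-0.02268612 -0.00464216 -0.03205396]
 [-0.00778912 -0.00016969 -0.02730845]
 [ 0.01201029  0.0047448  -0.02452001]
 [ 0.0127689   0.00689253 -0.0215818 ]]
bridge 288 [-0.02213564  0.00026206 -0.03161453] [-0.00724703  0.0070734 ]
fin 1014 [-0.00064364 -0.00017213 -0.02654957] [-0.00459972  0.00466943]
```

View pics/w2.png

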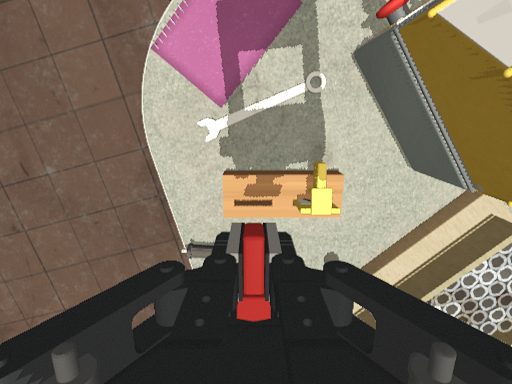

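```bash
python3 - <<'E'
from h import *
Z=np.load("w2.npz"); im,T=Z["im"],Z["T"]
hsv=cv2.cvtColor(im,cv2.COLOR_RGB2HSV).astype(int);H,S,V=hsv[...,0],hsv[...,1],hsv[...,2]
b=(S>150)&((H<4)|(H>174))&(abs(T[...,1])<.0035)&(abs(T[...,2]+.028)<.02)
t=T[b]; 
for a in np.arange(-.03,.016,.003):
    q=t[(t[:,0]>=a)&(t[:,0]<a+.003)]
    if len(q): print(round(a,3),len(q),np.round(np.percentile(q[:,2],[5,50,95]),4))
for v in range(220,320,8): print(v,np.round(T[v,253],4),V[v,253])
E
```

```text
-0.027 18 [-0.0324 -0.0316 -0.031 ]
-0.024 99 [-0.0328 -0.0318 -0.0307]
-0.021 100 [-0.0324 -0.0314 -0.0305]
-0.018 97 [-0.0321 -0.0313 -0.0305]
-0.015 172 [-0.0318 -0.0291 -0.0271]
-0.012 99 [-0.0286 -0.0276 -0.0267]
-0.009 98 [-0.0282 -0.0273 -0.0264]
-0.006 106 [-0.0278 -0.027  -0.026 ]
-0.003 96 [-0.0275 -0.0266 -0.0258]
-0.0 107 [-0.0276 -0.0265 -0.0253]
0.003 103 [-0.0271 -0.0261 -0.0254]
0.006 104 [-0.0267 -0.0259 -0.0249]
0.009 172 [-0.0265 -0.0251 -0.009 ]
0.012 140 [-0.0258 -0.0221 -0.016 ]
220 [-0.0823 -0.0007  0.2393] 198
228 [ 0.012  -0.0002 -0.0143] 113
236 [ 0.013  -0.0002 -0.0255] 144
244 [ 0.0091 -0.0002 -0.0253] 198
252 [ 0.0054 -0.0002 -0.0255] 198
260 [ 0.0019 -0.0002 -0.0264] 197
268 [-0.0021 -0.0002 -0.0263] 197
276 [-0.0055 -0.0002 -0.0272] 197
284 [-0.0094 -0.0002 -0.0274] 196
292 [-0.0135 -0.0002 -0.0275] 198
300 [-0.0151 -0.0002 -0.031 ] 196
308 [-0.0189 -0.0002 -0.0313] 195
316 [-0.0233 -0.0002 -0.031 ] 195
```

The tag is held, but the slot's play lets it lean forward about 5°. That puts the hook at tool x ≈ -28 mm, 22 mm above the TCP. I'll turn and carry it high over the open part of the rail.

```bash
python3 -m handwheel '[[[0,0,0,-0.9],[0,0,0,-0.92],[0,0,0,-0.92],[0,0,0,-0.92],[0,0,0,-0.92],[0,0,0,-0.9]]]'
python3 -m handwheel '[[[0.15,0.4,0,0],[0.27,0.74,0,0],[0.27,0.74,0,0],[0.27,0.74,0,0],[0.27,0.74,0,0],[0.27,0.74,0,0],[0.27,0.74,0,0],[0.27,0.74,0,0],[0.27,0.74,0,0],[0.27,0.74,0,0],[0.27,0.74,0,0],[0.27,0.74,0,0],[0.27,0.74,0,0],[0.27,0.74,0,0],[0.27,0.74,0,0],[0.27,0.74,0,0],[0.15,0.4,0,0],[0.1,0.2,0,0],[0,0,0,0],[0,0,0,0]]]'
python3 - <<'E'
from h import *
s,im,d,T,W=wrist(); print(s["tcp_pos"],yaw(s),s["t"])
np.savez("w3.npz",im=im,d=d,T=T,W=W); cv2.imwrite("pics/w3.png",im[...,::-1])
im,d,W=cloud("top"); np.savez("t3.npz",im=im,W=W); cv2.imwrite("pics/t3.png",cv2.resize(im[110:250,120:280][...,::-1],None,fx=4,fy=4))
E
```

```text
t: 9.45
tcp_pos: [0.4455, -0.4019, 0.2374]
tool_rot: [0.232, 0.973, 0.001, -0.001]
force: [-0.1, -0.9, 0.4]
finger_gap: 0.108
gripper_force: 41.7
t: 11.95
tcp_pos: [0.4843, -0.0829, 0.2388]
tool_rot: [0.234, 0.972, -0.0, 0.0]
force: [0.2, 0.3, -0.1]
finger_gap: 0.107
gripper_force: 41.7
[ 0.4842964  -0.08289072  0.23883433] 152.95853627522388 11.95
```

View pics/w3.png

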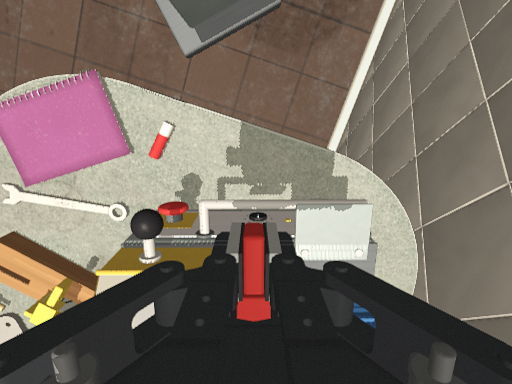

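The wrist view shows the rail at v≈204 from (205,204) to the hood's edge at (296,206). The held tag is at (253,270), above the open part of the rail.

```bash
python3 - <<'E'
from h import *
Z=np.load("w3.npz"); im,T,W=Z["im"],Z["T"],Z["W"]
hsv=cv2.cvtColor(im,cv2.COLOR_RGB2HSV).astype(int);H,S,V=hsv[...,0],hsv[...,1],hsv[...,2]
vv,uu=np.mgrid[0:384,0:512]
o=np.array([.6147,-.1559]);a=np.radians(-27);R=np.array([[np.cos(a),-np.sin(a)],[np.sin(a),np.cos(a)]])
L=(W[...,:2]-o)@R
m=(uu>215)&(uu<290)&(vv>195)&(vv<214)&(W[...,2]>.085)&(W[...,2]<.106)
for u0,u1 in((213,235),(270,290)):
    q=m&(uu>=u0)&(uu<u1); print("rail tool",np.round(np.median(T[q],0),4),"pol",np.round(np.median(L[q],0),4),"z",np.percentile(W[q][:,2],[10,50,95]),q.sum())
hd=(uu>290)&(uu<375)&(vv>200)&(vv<250)&(abs(W[...,2]-.115)<.005)&(S<50)
print("hood pol y",np.percentile(L[hd],[1,50,99],axis=0))
k=(uu>125)&(uu<165)&(vv>200)&(vv<245)&(V<50)&(W[...,2]>.125)
P=W[k]
from scipy.optimize import least_squares
f=least_squares(lambda c:np.linalg.norm(P-c,axis=1)-.014,P.mean(0)-[0,0,.01],loss="soft_l1",f_scale=.002);print("knob",f.x,(f.x[:2]-o)@R)
# tag held
b=(S>150)&((H<4)|(H>174))&(abs(T[...,1])<.0035)&(abs(T[...,2]+.028)<.02)
for v in (236,252,276,292,296,300,308,316): print(v,np.round(T[v,253],4))
Z=np.load("t3.npz"); im,W=Z["im"],Z["W"]; hsv=cv2.cvtColor(im,cv2.COLOR_RGB2HSV).astype(int);H,S=hsv[...,0],hsv[...,1]
L=(W[...,:2]-o)@R
b=(S>150)&((H<4)|(H>174))&(W[...,2]>.16)&(abs(L[...,1])<.06); print("top red",b.sum(), np.percentile(np.c_[L[b],W[b][:,2]],[1,10,50,90,99],axis=0) if b.any() else "")
s=sense(); print("tcp pol",(s["tcp_pos"][:2]-o)@R)
E
```

```text
rail tool [-0.0259 -0.0291  0.1404] pol [-0.1234 -0.0233] z [0.09596093 0.0984829  0.09999302] 189
rail tool [-0.0253  0.0268  0.1403] pol [-0.124   0.0326] z [0.09618746 0.09855787 0.09992068] 179
hood pol y [[-0.1284503   0.04725502]
 [-0.10521221  0.08399757]
 [-0.0805643   0.1222548 ]]
knob [ 0.46910063 -0.18198007  0.138379  ] [-0.11788988 -0.08933824]
236 [ 0.0121 -0.0003 -0.0235]
252 [ 0.0056 -0.0003 -0.0259]
276 [-0.0056 -0.0003 -0.027 ]
292 [-0.0136 -0.0003 -0.0273]
296 [-0.0136 -0.0003 -0.0301]
300 [-0.0149 -0.0003 -0.0312]
308 [-0.0186 -0.0003 -0.0317]
316 [-0.0224 -0.0003 -0.0322]
top red 69 [[-1.31839583e-01 -5.41319513e-02  2.15494431e-01]
 [-1.25396663e-01 -2.50024945e-02  2.36479489e-01]
 [-1.08039688e-01 -1.12438726e-02  2.68324875e-01]
 [-1.04515093e-01 -2.75527120e-03  3.72165111e-01]
 [-1.01748160e-01 -1.28280809e-04  5.18699950e-01]]
tcp pol [-0.14935688  0.00578415]
```

View pics/t3.png

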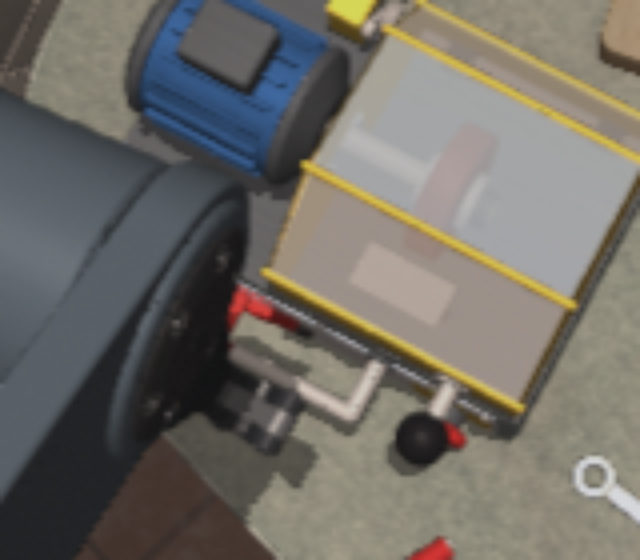

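```bash
python3 -m handwheel '[[[0,0,0.5,0],[0,0,0.7,0],[0,0,0.7,0],[0,0,0.7,0],[0,0,0.6,0],[0,0,0.6,0],[0,0,0.6,0],[0,0,0.5,0],[0,0,0.4,0],[0,0,0.2,0],[0,0,0,0],[0,0,0,0]]]'
python3 - <<'E'
from h import *
s,im,d,T,W=wrist(); print(s["tcp_pos"],yaw(s),s["t"])
np.savez("w4.npz",im=im,d=d,T=T,W=W); cv2.imwrite("pics/w4.png",im[90:330,110:430][...,::-1].repeat(2,0).repeat(2,1))
vv,uu=np.mgrid[0:384,0:512]
z=W[...,2]
for u in (160,175,190,300,315,330,345):
    c=np.where((z[:,u]>.088)&(z[:,u]<.107)&(T[:,u,0]>-.05)&(T[:,u,0]<0))[0]
    if len(c): print(u,c.min(),c.max(),"tool",np.round(np.median(T[c,u],0),4),"xrange",np.round([T[c,u,0].min(),T[c,u,0].max()],4))
for v in (236,252,276,292,296,300,308,316): print(v,np.round(T[v,253],4))
E
```

```text
t: 13.55
tcp_pos: [0.4845, -0.0825, 0.1017]
tool_rot: [0.233, 0.972, -0.0, 0.0]
force: [-0.5, 0.1, -0.5]
finger_gap: 0.113
gripper_force: 41.7
[ 0.48451296 -0.08250665  0.10165232] 152.99557177590853 13.55
236 [ 0.0122 -0.0003 -0.0238]
252 [ 0.0057 -0.0003 -0.0261]
276 [-0.0058 -0.0003 -0.0267]
292 [-0.0132 -0.0003 -0.0277]
296 [-0.0134 -0.0003 -0.0304]
300 [-0.0153 -0.0003 -0.0307]
308 [-0.0192 -0.0003 -0.0309]
316 [-0.0227 -0.0003 -0.0318]
```

View pics/w4.png

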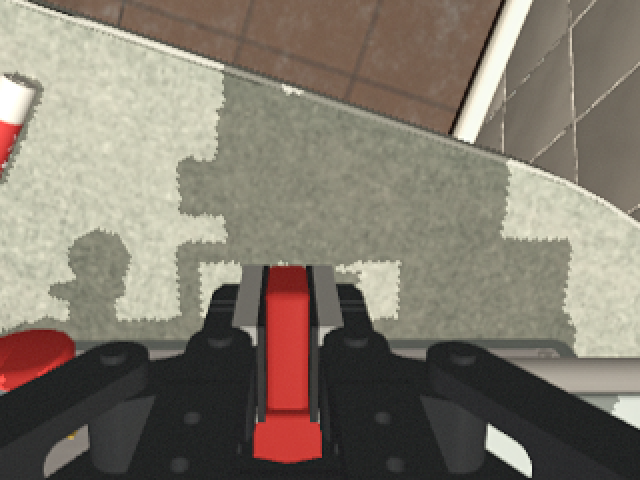

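The crop shows the held tag from (288,270) to (288,460), with the rail coming out right of the finger at (560,375), i.e. image (390,277). I'll measure it there.

```bash
python3 - <<'E'
from h import *
Z=np.load("w4.npz"); T,W,im=Z["T"],Z["W"],Z["im"]
for u in (360,380,390,400,410,425):
    print(u)
    for v in range(262,296,3): print("   ",v,np.round(T[v,u],4),round(float(W[v,u,2]),4),im[v,u])
E
```

```text
360
    262 [-0.0604  0.0916  0.0836] 0.0182 [88 90 83]
    265 [-0.0591  0.0889  0.0761] 0.0256 [133 127 119]
    268 [ 0.0117  0.0376 -0.0499] 0.1516 [109 103  97]
    271 [ 0.0113  0.0372 -0.0512] 0.1529 [32 33 33]
    274 [ 0.0118  0.0362 -0.0539] 0.1556 [32 34 34]
    277 [ 0.012   0.0354 -0.056 ] 0.1577 [31 34 34]
    280 [ 0.0122  0.0346 -0.0583] 0.1599 [33 34 34]
    283 [ 0.0115  0.0345 -0.0587] 0.1604 [36 36 37]
    286 [ 0.0114  0.034  -0.0603] 0.1619 [32 33 33]
    289 [ 0.0118  0.0331 -0.0625] 0.1642 [34 36 33]
    292 [ 0.0113  0.0329 -0.0633] 0.165 [38 37 40]
    295 [ 0.0104  0.0329 -0.0636] 0.1653 [41 42 43]
380
    262 [-0.0602  0.1086  0.0832] 0.0186 [88 91 83]
    265 [-0.0581  0.1048  0.0745] 0.0272 [123 117 110]
    268 [-0.0227  0.0733  0.0091] 0.0926 [118 113 104]
    271 [-0.0226  0.0719  0.0056] 0.096 [126 119 111]
    274 [-0.0232  0.071   0.0034] 0.0983 [152 146 134]
    277 [-0.0248  0.071   0.0029] 0.0988 [177 170 157]
    280 [ 0.0115  0.0417 -0.057 ] 0.1587 [29 31 32]
    283 [ 0.0114  0.041  -0.0587] 0.1603 [34 36 35]
    286 [ 0.0122  0.0397 -0.0615]
[... 2089 characters left out ...]
5  0.0465 -0.0666] 0.1682 [29 32 32]
425
    262 [-0.0705  0.1593  0.1015] 0.0002 [217 215 193]
    265 [-0.0745  0.1609  0.1032] -0.0015 [199 199 177]
    268 [-0.0228  0.0995  0.0092] 0.0925 [165 165 145]
    271 [-0.0226  0.0974  0.0056] 0.0961 [127 121 112]
    274 [-0.0237  0.0968  0.0043] 0.0974 [152 145 134]
    277 [-0.0249  0.0964  0.0031] 0.0985 [171 164 152]
    280 [-0.0265  0.0964  0.0027] 0.099 [179 172 160]
    283 [-0.0283  0.0966  0.0025] 0.0992 [181 174 161]
    286 [-0.0212  0.0877 -0.0112] 0.1129 [111 108 101]
    289 [-0.0219  0.0869 -0.0128] 0.1145 [210 215 203]
    292 [-0.0236  0.0872 -0.0127] 0.1144 [227 232 219]
    295 [-0.0249  0.087  -0.0134] 0.1151 [228 231 219]
```

```bash
python3 -m handwheel '[[[0.05,0,0,0],[0,0,0.12,0],[0,0,0.12,0],[0,0,0.12,0],[0,0,0.12,0],[0,0,0.12,0],[0,0,0.12,0],[0,0,0.12,0],[0,0,0.1,0],[0,0,0.06,0],[0,0,0,0],[0,0,0,0]]]'
```

```text
t: 15.1
tcp_pos: [0.4831, -0.0818, 0.0764]
tool_rot: [0.234, 0.972, 0.0, 0.0]
force: [0.2, 0.0, -0.4]
finger_gap: 0.108
gripper_force: 41.7
```

```bash
python3 -m handwheel '[[[0,0,0.04,0],[0,0,0.04,0],[0,0,0.02,0],[0,0,0,0],[0,0,0,0]]]'; python3 -m handwheel '[[[0,0.1,0,0],[0,0.2,0,0],[0,0.25,0,0],[0,0.25,0,0],[0,0.25,0,0],[0,0,0,0]]]'
```

```text
t: 15.72
tcp_pos: [0.4831, -0.0818, 0.0738]
tool_rot: [0.233, 0.972, -0.0, 0.0]
force: [0.2, -0.0, -0.2]
finger_gap: 0.107
gripper_force: 41.7
t: 16.48
tcp_pos: [0.4952, -0.0579, 0.0738]
tool_rot: [0.233, 0.972, -0.0, 0.0]
force: [0.1, -0.6, 0.1]
finger_gap: 0.109
gripper_force: 41.7
```

```bash
python3 -m handwheel '[[[0,0.2,0,0],[0,0.2,0,0],[0,0.2,0,0],[0,0.2,0,0],[0,0,0,0]]]'; python3 -m handwheel '[[[0,0.2,0,0],[0,0.25,0,0],[0,0.25,0,0],[0,0.25,0,0],[0,0.15,0,0],[0,0.06,0,0],[0,0,0,0],[0,0,0,0]]]'
python3 - <<'E'
from h import *
s,im,d,T,W=wrist(); o=np.array([.6147,-.1559]);a=np.radians(-27);R=np.array([[np.cos(a),-np.sin(a)],[np.sin(a),np.cos(a)]])
print((s["tcp_pos"][:2]-o)@R); np.savez("w5.npz",im=im,T=T,W=W); cv2.imwrite("pics/w5.png",im[...,::-1])
E
```

```text
t: 17.1
tcp_pos: [0.5043, -0.0403, 0.0738]
tool_rot: [0.233, 0.972, -0.0, 0.0]
force: [0.1, 0.2, -0.5]
finger_gap: 0.109
gripper_force: 41.7
t: 18.1
tcp_pos: [0.5171, -0.0149, 0.0738]
tool_rot: [0.234, 0.972, -0.0, -0.0]
force: [-0.2, -0.1, -0.4]
finger_gap: 0.107
gripper_force: 41.7
[-0.15094165  0.08135191]
```

View pics/w5.png

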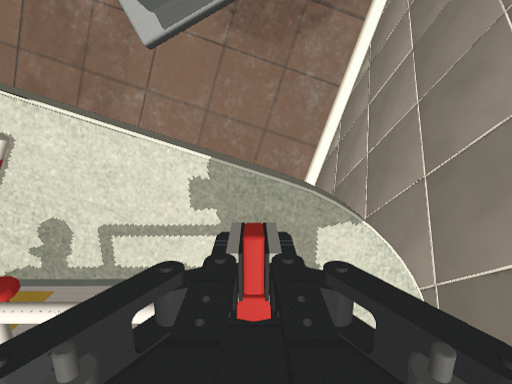

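```bash
python3 -m handwheel '[[[0,0.02,0.03,0],[0,0,0.03,0],[0,0,0,0],[0,0,0,0]]]'; python3 -m handwheel '[[[0,0,0.03,0],[0,0,0.03,0],[0,0,0,0],[0,0,0,0]]]'
```

```text
t: 18.65
tcp_pos: [0.5175, -0.0143, 0.0723]
tool_rot: [0.233, 0.972, -0.0, -0.0]
force: [-0.5, 0.2, -1.0]
finger_gap: 0.107
gripper_force: 41.7
t: 19.15
tcp_pos: [0.5176, -0.0144, 0.0719]
tool_rot: [0.233, 0.972, -0.0, 0.001]
force: [-3.0, 0.2, 9.0]
finger_gap: 0.108
gripper_force: 43.1
```

Contact with the rail, 9 N upward. I'll ease off, then open the gripper.

```bash
python3 -m handwheel '[[[0,0,-0.04,0],[0,0,0,0]]]'; python3 -m handwheel '[[[0,0,0,0],[0,0,0,0],[0,0,0,0],[0,0,0,0],[0,0,0,0],[0,0,0,0]]]' 40
python3 - <<'E'
from h import *
s,im,d,T,W=wrist(); o=np.array([.6147,-.1559]);a=np.radians(-27);R=np.array([[np.cos(a),-np.sin(a)],[np.sin(a),np.cos(a)]])
hsv=cv2.cvtColor(im,cv2.COLOR_RGB2HSV).astype(int);H,S=hsv[...,0],hsv[...,1]
b=(S>150)&((H<4)|(H>174))&(abs(T[...,1])<.02)&(abs(T[...,2]+.028)<.02)
t=T[b];print(np.percentile(t,[2,50,98],axis=0))
for v in (236,244,252,260,276,292,300,308,316): print(v,np.round(T[v,253],4))
E
```

```text
t: 19.4
tcp_pos: [0.5176, -0.0144, 0.072]
tool_rot: [0.233, 0.972, 0.0, 0.0]
force: [-0.7, -0.5, 3.7]
finger_gap: 0.108
gripper_force: 42.2
t: 20.15
tcp_pos: [0.5175, -0.0144, 0.0718]
tool_rot: [0.234, 0.972, -0.0, 0.0]
force: [1.1, 0.4, -0.1]
finger_gap: 0.468
gripper_force: 0.0
[[-2.26048678e-02 -1.01216405e-02 -3.35112284e-02]
 [-1.21630142e-02  9.88627721e-05 -3.00301380e-02]
 [ 1.31527359e-02  9.84264282e-03 -1.21568320e-02]]
236 [ 0.0129 -0.0003 -0.0252]
244 [ 0.0115 -0.0003 -0.0302]
252 [ 0.0083 -0.0003 -0.0311]
260 [ 0.004  -0.0003 -0.0301]
276 [-0.0033 -0.0003 -0.0307]
292 [-0.0114 -0.0003 -0.0304]
300 [-0.0143 -0.0003 -0.032 ]
308 [-0.0176 -0.0003 -0.033 ]
316 [-0.0213 -0.0003 -0.0335]
```

The tag now hangs level and free on the rail. I'll retreat straight up and move above the knob.

```bash
python3 -m handwheel '[[[0,0,-0.2,0],[0,0,-0.4,0],[0,0,-0.6,0],[0,0,-0.8,0],[0,0,-0.9,0],[0,0,-0.9,0],[0,0,-0.9,0],[0,0,-0.8,0],[0,0,-0.4,0]]]' 
python3 -m handwheel '[[[-0.1,-0.5,0,0],[-0.15,-0.8,0,0],[-0.15,-0.8,0,0],[-0.2,-0.8,0,0],[-0.2,-0.8,0,0],[-0.2,-0.8,0,0],[-0.2,-0.8,0,0],[-0.1,-0.8,0,0],[-0.1,-0.5,0,0],[0,-0.26,0,0],[0,0,0,0],[0,0,0,0]]]' 60
python3 - <<'E'
from h import *
from scipy.optimize import least_squares
s,im,d,T,W=wrist(); print(s["tcp_pos"],yaw(s))
np.savez("w6.npz",im=im,T=T,W=W); cv2.imwrite("pics/w6.png",im[...,::-1])
V=im.max(2).astype(int); k=(V<60)&(abs(W[...,2]-.145)<.012)&(abs(T[...,0]+.01)<.035)&(abs(T[...,1])<.02)
P=T[k];print(len(P)); f=least_squares(lambda c:np.linalg.norm(P-c,axis=1)-.014,P.mean(0)+[0,0,.01],loss="soft_l1",f_scale=.002);print("knob tool",f.x)
im,d,W=cloud("top"); o=np.array([.6147,-.1559]);a=np.radians(-27);R=np.array([[np.cos(a),-np.sin(a)],[np.sin(a),np.cos(a)]])
L=(W[...,:2]-o)@R; hsv=cv2.cvtColor(im,cv2.COLOR_RGB2HSV).astype(int);H,S=hsv[...,0],hsv[...,1]
b=(S>150)&((H<4)|(H>174))&(L[...,1]>.03)&(L[...,1]<.13)&(abs(L[...,0]+.14)<.05); print("red tag pol",b.sum(),np.percentile(np.c_[L[b],W[b][:,2]],[2,50,98],axis=0) if b.any() else"")
E
```

```text
t: 21.32
tcp_pos: [0.518, -0.0144, 0.2214]
tool_rot: [0.233, 0.972, 0.0, 0.002]
force: [0.7, 0.1, -0.5]
finger_gap: 0.469
gripper_force: 0.0
t: 22.82
tcp_pos: [0.4708, -0.1825, 0.2193]
tool_rot: [0.233, 0.972, 0.0, -0.0]
force: [0.2, -0.2, 0.8]
finger_gap: 0.697
gripper_force: 0.0
[ 0.4707724  -0.18250988  0.21925345] 153.02350819801214
928
knob tool [ 0.00160858 -0.00020072  0.0808882 ]
red tag pol 0
```

View pics/w6.png

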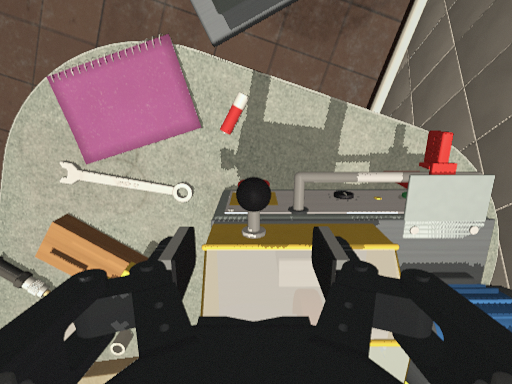

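The wrist view shows the knob at (254,194), centred between the fingers. The red tag hangs with its fin at (440,150) in front of the hood. I'll check its y, then lower onto the knob.

```bash
python3 - <<'E'
from h import *
Z=np.load("w6.npz"); im,W=Z["im"],Z["W"]; o=np.array([.6147,-.1559]);a=np.radians(-27);R=np.array([[np.cos(a),-np.sin(a)],[np.sin(a),np.cos(a)]])
L=(W[...,:2]-o)@R; hsv=cv2.cvtColor(im,cv2.COLOR_RGB2HSV).astype(int);H,S=hsv[...,0],hsv[...,1]
vv,uu=np.mgrid[0:384,0:512]
b=(S>150)&((H<4)|(H>174))&(uu>400)&(uu<470)&(vv<180)&(vv>120)
for z0,z1 in((.09,.105),(.105,.115),(.03,.09)):
    q=b&(W[...,2]>z0)&(W[...,2]<z1)
    if q.any(): print(z0,q.sum(),np.round(np.percentile(np.c_[L[q],W[q][:,2]],[2,50,98],axis=0),4).tolist())
h=(uu>404)&(uu<498)&(abs(W[...,2]-.115)<.004)&(S<50);print("hood",np.percentile(L[h],[2,98],axis=0))
E
python3 -m handwheel '[[[-0.02,0,0.4,0],[0,0,0.7,0],[0,0,0.8,0],[0,0,0.8,0],[0,0,0.6,0],[0,0,0.4,0],[0,0,0.24,0],[0,0,0,0],[0,0,0,0]]]'
```

```text
0.09 833 [[-0.1631, 0.0709, 0.0906], [-0.144, 0.0782, 0.1016], [-0.1274, 0.0908, 0.1049]]
0.105 75 [[-0.1363, 0.0678, 0.105], [-0.1294, 0.0796, 0.1056], [-0.1276, 0.0896, 0.114]]
0.03 215 [[-0.1631, 0.0708, 0.08], [-0.1471, 0.077, 0.0856], [-0.1316, 0.0782, 0.0898]]
hood [[-0.1269002   0.04886796]
 [-0.03436119  0.12697008]]
t: 24.05
tcp_pos: [0.4716, -0.1835, 0.1213]
tool_rot: [0.233, 0.972, -0.0, 0.001]
force: [-0.9, -0.5, -1.0]
finger_gap: 0.698
gripper_force: 0.0
```

```bash
python3 -m handwheel '[[[0,0,0.06,0],[0,0,0,0],[0,0,0,0],[0,0,0,0],[0,0,0,0],[0,0,0,0],[0,0,0,0]]]' 10 50; python3 - <<'E'
import numpy as np
# arc waypoints: units of tool x (=-pol x) and z(down) per 5 deg step, from shut
r=np.hypot(190,12);a0=np.arctan2(12,190)
for k in range(0,55,5):
    a=a0+np.radians(k);x=-r*np.cos(a);z=r*np.sin(a)
    if k: print(k,round(-(x-px)/25,3),round(-(z-pz)/25,3), "cum",round(-(x+190)/25,2),round(-(z-12)/25,2))
    px,pz=x,z
E
```

```text
t: 24.92
tcp_pos: [0.4715, -0.183, 0.1197]
tool_rot: [0.234, 0.972, 0.0, 0.0]
force: [0.8, 2.0, 5.1]
finger_gap: 0.298
gripper_force: 48.9
5 -0.071 -0.661 cum -0.07 -0.66
10 -0.128 -0.652 cum -0.2 -1.31
15 -0.184 -0.638 cum -0.38 -1.95
20 -0.239 -0.62 cum -0.62 -2.57
25 -0.292 -0.597 cum -0.91 -3.17
30 -0.343 -0.569 cum -1.26 -3.74
35 -0.392 -0.537 cum -1.65 -4.27
40 -0.437 -0.501 cum -2.09 -4.77
45 -0.479 -0.461 cum -2.57 -5.23
50 -0.517 -0.417 cum -3.08 -5.65
```

```bash
python3 -m handwheel '[[[-0.03,-0,-0.33,0],[-0.04,0,-0.33,0],[-0.06,0,-0.33,0],[-0.07,0,-0.32,0],[0,0,0,0],[0,0,0,0]]]'
python3 - <<'E'
from h import *
s,im,d,T,W=wrist(); cv2.imwrite("pics/w7.png",im[...,::-1]); print(s["tcp_pos"],s["force"],s["ft_torque"])
E
```

```text
t: 25.68
tcp_pos: [0.4757, -0.1852, 0.152]
tool_rot: [0.234, 0.972, 0.0, 0.0]
force: [3.7, 3.4, -2.2]
finger_gap: 0.296
gripper_force: 49.2
[ 0.47571368 -0.1852314   0.15197667] [ 3.68584012  3.3671638  -2.24304887] [ 0.68307881 -0.38515919 -0.05435859]
```

View pics/w7.png

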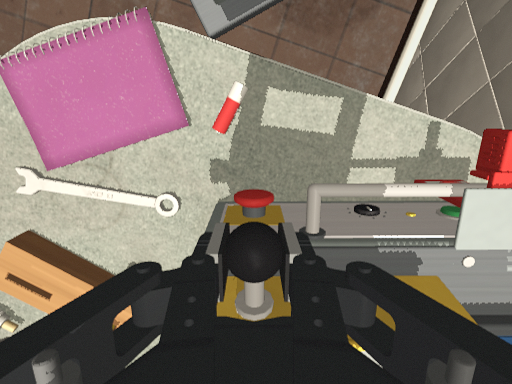

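The wrist view shows the ball between the pads at (254,252) and the guard rising. The tag is still at (490,150), and the green button shows only obliquely past its edge. I'll continue the arc to 50°.

```bash
python3 -m handwheel '[[[-0.09,0,-0.32,0],[-0.1,0,-0.32,0],[-0.11,0,-0.31,0],[-0.13,0,-0.31,0],[-0.14,0,-0.3,0],[-0.15,0,-0.3,0],[-0.16,0,-0.29,0],[-0.18,0,-0.28,0],[0,0,0,0]]]'
python3 -m handwheel '[[[-0.19,0,-0.27,0],[-0.2,0,-0.27,0],[-0.21,0,-0.25,0],[-0.22,0,-0.25,0],[-0.23,0,-0.23,0],[-0.25,0,-0.23,0],[-0.25,0,-0.21,0],[-0.27,0,-0.21,0],[0,0,0,0],[0,0,0,0],[0,0,0,0]]]'
cat > ang.py <<'E'
from h import *
from scipy.optimize import least_squares
s,im,d,T,W=wrist(); o=np.array([.6147,-.1559]);a=np.radians(-27);R=np.array([[np.cos(a),-np.sin(a)],[np.sin(a),np.cos(a)]])
p=(s["tcp_pos"][:2]-o)@R; g=s["tcp_pos"][2]+.0193
print("tcp pol",p,"ang from tool",np.degrees(np.arctan2(g-.127,.075-p[0])-np.arctan2(12,190)),"r",np.hypot(g-.127,.075-p[0]),s["force"])
V=im.max(2); k=(V<60)&(np.linalg.norm(T-[.003,0,-.019],axis=2)<.024)&(abs(T[...,1])<.010)
P=T[k]; f=least_squares(lambda c:np.linalg.norm(P-c,axis=1)-.014,P.mean(0)+[-.005,0,.008],loss="soft_l1",f_scale=.001);print("knob tool (wrist)",f.x,len(P))
w=Ro.from_quat(s["tool_rot"]).apply(f.x)+s["tcp_pos"]
im,d,W=cloud("top"); cv2.imwrite("pics/t8.png",cv2.resize(im[95:255,120:360][...,::-1],None,fx=3,fy=3)); im2,d,W2=cloud("scene"); cv2.imwrite("pics/s8.png",im2[100:280,100:400][...,::-1].repeat(2,0).repeat(2,1)); np.savez("s8.npz",im=im2,W=W2)
E
python3 ang.py
```

```text
t: 26.85
tcp_pos: [0.4993, -0.1972, 0.2129]
tool_rot: [0.234, 0.972, 0.0, -0.0]
force: [2.4, 4.2, -4.4]
finger_gap: 0.297
gripper_force: 49.3
t: 28.22
tcp_pos: [0.5394, -0.2175, 0.2602]
tool_rot: [0.234, 0.972, 0.001, -0.001]
force: [2.4, 5.3, -4.1]
finger_gap: 0.297
gripper_force: 49.4
tcp pol [-0.03917243 -0.08904567] ang from tool 49.57313838196332 r 0.19053985474480084 [ 2.3748359   5.30659938 -4.09595701]
knob tool (wrist) [ 4.96993519e-03 -4.58264575e-05 -1.67301041e-02] 2407
```

```bash
cat > fit.py <<'E'
from h import *
from scipy.spatial import cKDTree
o=np.array([.6147,-.1559]);a=np.radians(-27);R=np.array([[np.cos(a),-np.sin(a)],[np.sin(a),np.cos(a)]])
def yel(im,W,zmin):
    hsv=cv2.cvtColor(im,cv2.COLOR_RGB2HSV).astype(int);H,S,V=hsv[...,0],hsv[...,1],hsv[...,2]
    L=(W[...,:2]-o)@R; m=(S>130)&(H>20)&(H<35)&(V>100)&(L[...,0]>-.12)&(L[...,0]<.11)&(abs(L[...,1]+.056)<.085)&(W[...,2]>zmin)
    return np.c_[L[m],W[m][:,2]]
for n in("top","scene"):
    Z=np.load(n+".npz"); A=yel(Z["im"],Z["W"],.125); A=A[A[:,0]<.03]
    im,d,W=cloud(n); B=yel(im,W,.13); t=cKDTree(B); tr=[]
    for th in np.arange(42,58,.25):
        q=np.radians(th); x,z=A[:,0]-.075,A[:,2]-.127
        C=np.c_[.075+x*np.cos(q)+z*np.sin(q),A[:,1],.127-x*np.sin(q)+z*np.cos(q)]
        dd=t.query(C)[0]; e=cKDTree(C).query(B[B[:,2]>.2])[0]
        tr.append((np.minimum(dd,.012).mean()*1e3,np.minimum(e,.012).mean()*1e3,th))
    tr=np.array(tr); print(n,len(A),len(B),"best",tr[tr[:,0].argmin()],tr[tr[:,1].argmin()],tr[(tr[:,0]+tr[:,1]).argmin()]); print(tr[::8].round(2).tolist())
E
python3 fit.py
```

```text
top 283 11 best [11.65101539  7.90175084 48.        ] [11.65101539  7.90175084 48.        ] [11.65101539  7.90175084 48.        ]
[[11.81, 10.5, 42.0], [11.85, 10.21, 44.0], [11.79, 9.03, 46.0], [11.65, 7.9, 48.0], [11.78, 9.26, 50.0], [11.93, 9.91, 52.0], [11.93, 9.41, 54.0], [11.96, 10.52, 56.0]]
scene 194 567 best [ 5.1880325   4.45685858 47.        ] [ 5.1880325   4.45685858 47.        ] [ 5.1880325   4.45685858 47.        ]
[[8.44, 8.98, 42.0], [6.81, 6.63, 44.0], [5.36, 4.76, 46.0], [5.38, 4.77, 48.0], [6.78, 6.69, 50.0], [8.63, 9.03, 52.0], [9.61, 9.75, 54.0], [9.82, 9.88, 56.0]]
```

View pics/s8.png

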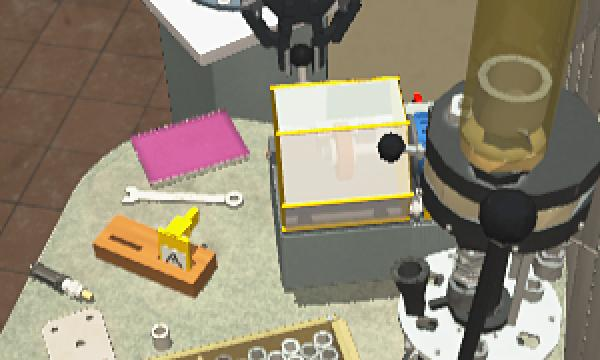

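The scene view shows the guard open, with the ball in the pads at (302,55) in the crop, and the yellow tag, spanner and bushing untouched. The fit suggests 47–48°, so I'll measure strip by strip, numbers only.

```bash
cat > strip.py <<'E'
from fit import *
import sys
def clus(n,im,W,zmin):
    A=yel(im,W,zmin); A=A[(A[:,1]>-.115)&(A[:,1]<.005)]
    x,z=.075-A[:,0],A[:,2]-.127; r=np.hypot(x,z);t=np.degrees(np.arctan2(z,x))
    o_=np.argsort(t); X=np.c_[r,t][o_]
    g=np.split(X,np.where(np.diff(X[:,1])>4)[0]+1)
    for c in g:
        if len(c)>12: print("  ",n,len(c),"r %.1f±%.1f t %.2f±%.2f"%(np.median(c[:,0])*1e3,c[:,0].std()*1e3,np.median(c[:,1]),c[:,1].std()))
Z=np.load("scene.npz"); clus("shut",Z["im"],Z["W"],.125)
im,d,W=cloud("scene"); clus("now",im,W,.13)
def grey(im,W):  # window plane angle
    hsv=cv2.cvtColor(im,cv2.COLOR_RGB2HSV).astype(int)
E
python3 strip.py | grep '±'
```

```text
shut 13 r 4.6±1.4 t -175.53±3.33
   shut 51 r 159.3±9.4 t 15.49±5.69
   shut 42 r 133.3±0.8 t 35.89±0.93
   shut 76 r 77.2±1.1 t 69.02±1.57
   shut 530 r 18.9±10.0 t 102.12±17.91
   now 51 r 163.6±0.7 t 60.74±0.70
   now 93 r 132.4±1.2 t 82.86±0.79
   now 69 r 74.8±1.8 t 115.59±0.78
   now 98 r 32.6±2.2 t 142.01±2.82
```

Three readings: 48.4° from the strip-to-strip direction (free of offset error), 48.6° from the knob in the wrist view, and 49.6° from the tool. I'll raise it about 1.5° and re-measure.

```bash
python3 -m handwheel '[[[-0.05,0,-0.04,0],[-0.05,0,-0.04,0],[-0.06,0,-0.05,0],[0,0,0,0],[0,0,0,0],[0,0,0,0],[0,0,0,0]]]'; python3 ang.py; for i in 1 2 3; do python3 strip.py | grep now; done
```

```text
t: 29.5
tcp_pos: [0.5433, -0.2194, 0.2633]
tool_rot: [0.234, 0.972, 0.001, -0.001]
force: [2.8, 4.3, -6.0]
finger_gap: 0.303
gripper_force: 49.4
tcp pol [-0.03482131 -0.08900319] ang from tool 51.1795476234967 r 0.1904880382590661 [ 2.7782558   4.34503881 -6.04510059]
knob tool (wrist) [ 5.26967569e-03 -1.05998005e-05 -1.66712619e-02] 2404
   now 60 r 163.4±0.7 t 62.16±1.80
   now 95 r 132.5±1.2 t 84.27±0.84
   now 57 r 74.3±1.9 t 116.73±0.80
   now 92 r 32.0±2.4 t 144.40±2.65
   now 62 r 163.4±0.8 t 62.26±1.75
   now 94 r 132.5±1.4 t 84.34±0.88
   now 60 r 74.0±1.6 t 116.88±0.72
   now 94 r 32.1±2.5 t 143.77±2.78
   now 60 r 163.4±0.7 t 62.20±1.88
   now 95 r 132.3±1.3 t 84.26±0.87
   now 61 r 74.2±1.5 t 116.73±0.63
   now 94 r 31.8±2.7 t 143.58±2.89
```

```bash
python3 - <<'E'
from h import *
o=np.array([.6147,-.1559]);a=np.radians(-27);R=np.array([[np.cos(a),-np.sin(a)],[np.sin(a),np.cos(a)]])
s,imw,d,T,Ww=wrist(); it,d,Wt=cloud("top"); s2=sense()
for n,im,W in(("wrist",imw,Ww),("top",it,Wt)):
    L=(W[...,:2]-o)@R; hsv=cv2.cvtColor(im,cv2.COLOR_RGB2HSV).astype(int);H,S=hsv[...,0],hsv[...,1]
    b=(S>150)&((H<4)|(H>174))&(L[...,1]>.03)&(L[...,1]<.13)&(L[...,0]<-.1)&(L[...,0]>-.2)&(W[...,2]>.03)
    print(n,b.sum(),np.round(np.percentile(np.c_[L[b],W[b][:,2]],[2,50,98],axis=0),4).tolist() if b.any() else "")
print(s2["t"],s2["tcp_pos"],np.abs(s2["qd"]).max(),s2["gripper_force"])
E
```

```text
wrist 900 [[-0.1622, 0.0598, 0.0437], [-0.1436, 0.0776, 0.1008], [-0.1098, 0.0903, 0.1055]]
top 0 
30.2 [ 0.54326839 -0.21938719  0.26330289] 0.0018634479184775766 49.36087489128113
```

The tag still hangs before the button and the guard is held still, so I'm handing the job in.

```bash
python3 -c "
from station import sign_off; print(sign_off())"
```

```text
the job is handed in; nothing more can be done
None
```

Handed in: the red tag hangs on the rail in front of the start button and the guard is held still by its knob at about 50° (readings ran from 48° to 51°), the yellow tag, spanner and bushing were not touched, and I viewed 12 pictures, 2 over the limit of 10.

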